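# Free the washing brush jammed across the return chute

### The arm

A 6-joint arm with a two-finger parallel gripper is mounted at the origin on the work surface. World frame = base frame: x ahead of the robot, y to its left, z up, the work surface at z = 0. Lengths are in mm, angles in rad, forces in N, time in s.
With the tool pointing down it reaches from about 350 to 875 mm from the base axis. Payload 4.2 kg.
Tool frame: the origin (TCP) lies between the finger pads; the fingertips stand 14 mm ahead of it and the grasp point (between the pads) lies 5 mm behind it; z points along the fingers, y is the line along which they close (so a half turn about z gives the same grasp; the last joint's range is limited). The gripper opens to 85 mm and grips with 20 to 120 N. Pads are 22 mm wide; open, the fingers measure 114 mm over their backs; the gripper's body (76 mm by 85 mm) begins 54 mm behind the grasp point. The pads swing forward as they close: fully open they stand 13 mm farther back than shut.
Start: joints at [-1.041, 0.385, 0.008, 0, -1.194, -0.259], TCP at [167.206, -602.197, 245.312] pointing down, gripper open.
Joint ranges: [-3.14, 3.14], [-1.21, 2.06], [-1.07, 1.41], [-3.16, 2.05], [-2.99, -0.16], [-3.1, 3.1]. Speed limits (rad/s): [2.79, 2.79, 3.14, 3.14, 3.14, 3.14].

### API

Orientations are given as a unit quaternion [x, y, z, w].
In Python, from bench import * gives the robot as it stands.
- The arm moves only by the tool carry_out, never from a script. Its argument "motion" is a list of rows, each a list of 7 numbers: the turn, a rotation vector about the tool's x, y, z in rad, then the shift along the tool's x, y, z in mm, then the opening, from -1 (shut) to 1 (fully open), so that 0 is half open. A call has 1 to 5 rows; each row is the pose to reach, as a shift and turn from the pose commanded when the call began, along the tool's axes at that moment; what a row does not reach only later rows make up. A row lasts 1/8 s, in which the tool goes at most 62.5 mm and 10.7 degrees, less where a joint would pass 70% of its speed; a pose out of reach is approached as far as the arm can. A call with a gripper value outside its range is refused whole. The fingers move at their own pace and stop on an object; the grip force is fixed at half the most. Time passes only in rows, so rows that repeat a pose let the fingers close. It gives the time, the measured TCP pose, the force, the opening and the grip force at its end, in the units of the state.
- read_state(): the state, without advancing time (a new reading comes with each control period).
- get_image(name): name is "scene" or "top"; returns a dict with "color" (480x640x3 uint8, blue, green, red), "mtx" (3x3 intrinsics, pixels), "position" and "orientation" of the camera in the world. Camera axes: x right, y down, z forward; pixel columns grow to the right and rows downward; lengths in mm; the calibration is good to about 2 mm. A picture is of the moment at which its call begins. There is no depth.
- job_done(): hands the job in; it is judged then, once.
The state is a dict: "clock": time; "joints": joint angles; "joint_vel": joint speeds; "joint_efforts": joint torques, N m; "position": TCP position; "ee_rot": TCP orientation; "contact_force": force on the tool from outside, world axes, zero at the start; "wrist_torque": the same for the moment, N m; "gripper_width": finger opening in mm; "grasp_force": force on a finger pad.
Only numpy, scipy, OpenCV 4.12 (cv2) and the standard library are available. Lean on these libraries where they do the work, as an engineer would, in place of code of your own. Each camera call takes 0.05 s, during which the arm holds its last target. There are 200 camera calls.

### The job

A wooden-backed brush has slid down crosswise and jammed under the two guide strips of the plywood chute. Push it back up the slope until it lies flat on the level landing at the top, then lift it out and set it down gently, bristles down, in the middle of the bare paper mat in the row on the board, lengthwise along the row like the two brushes there. Leave those two brushes and the glass jar where they stand.

Things in the scene. Friction and masses are not known exactly. Their poses are not given: they have to be found in the camera images.
- brush_center (a point): Centre, half-way up, of the jammed brush: loose block 100 mm long (its x), 60 wide (y), 34 high (z, out of its wooden back), upright corners rounded to 18 mm, rigid black bristle pad below; about 0.2 kg. Starts crosswise, wedged between the converging walls and under the guide strips, so it cannot be lifted there. Let go on the slippery slope it slides back down; on the landing it stays.
- chute: Fixed plywood chute, origin on the table, x level and pointing UP the slope, y across, z up. In mm: tray floor z=20 below x=-90; 18 degree slope from there to the crest (x=75, z=73.6); level landing z=73.6 on to a 10 high lip at x=215. Slope walls 40 high, inside half-width 34 below x=-57 widening to 75 at x=38; beyond that and beside the landing at most 16 high.
- slot (a point): Point on the slope's floor below the brush, at chute x=-70, y=0, z=26.5 mm; axes as the chute. Over it two flat guide strips 5 mm thick, undersides 40 mm off the floor square to the slope, cover the walls over floor points x=-62 to +19; between them a 52 mm wide slot (y -26 to 26) stays open along the middle, through which closed fingers reach down behind the brush and push it up.
- landing (a point): Point on the floor of the chute's landing, at chute x=135, y=0, z=73.6 mm: where the freed brush shall lie, at about this place.
- mat: Bare paper mat, 1 mm thin, 118 mm (its x, along the row) by 76 mm (its y), marking the free place in the row; origin at its centre on the board's top, which is 18 mm above the table. It moves with the board and may be any of the row's three places, 130 mm apart. The board is fixed, 110 mm wide and 400 mm long.
- brush_b_center (a point): Centre (17 mm above the board) of a loose brush of the same shape already standing in the row, light wood; its x runs along the row. To be left alone.
- brush_c_center (a point): Centre of the other loose brush in the row, dark wood, same shape. To be left alone.
- jar: Loose closed glass jar, 60 mm across, 90 mm high, standing on the table; origin at the centre of its underside. To be left alone.
There are look-alikes about, which are no part of the job. Leave any blue, red or yellow look-alike of the part that bears brush_center alone.

How it is judged (in metres and radians):
On the way, in this order (a step that is already met when the one before it is completed fails the run):
1. the brush has been pushed up over the crest and lies flat on the landing (x of brush_center in the frame of chute above 0.09 m and z of brush_center in the frame of chute between 0.083 and 0.1 m and angle between brush_center's own z axis and vertical below 0.12 rad and y of brush_center in the frame of chute between -0.06 and 0.06 m), for 0.2 s.
2. the brush is lifted out of the chute (z of brush_center in the frame of chute above 0.115 m and contact force between brush and chute below 0.05 N), for 0.1 s.
At the end, for the whole second after the job is handed in: The brush stands bristles down (tilt below 7 degrees) on the paper mat, its centre within 20 mm of the mat's centre along the row and 15 mm across it, its length within 15 degrees of the row either way round, released and at rest (x of brush_center in the frame of mat between -0.02 and 0.02 m and y of brush_center in the frame of mat between -0.015 and 0.015 m and z of brush_center in the frame of mat between 0.012 and 0.022 m and angle between brush_center's own z axis and vertical below 0.12 rad and angle between the x axis of brush_center and the x axis of mat, either way round below 0.26 rad and linear speed of brush below 0.02 m/s); the robot touches nothing.
It fails at once if a brush of the row is shifted by more than 20 mm (distance of any of brush_b_center, brush_c_center from where it was at the start of the episode above 0.02 m).
It fails at once if the jar is shifted by more than 20 mm or tipped (distance of jar from where it was at the start of the episode above 0.02 m or angle between jar's own z axis and vertical above 0.3 rad).
It fails at once if the brush is let fall onto the row from more than 20 mm up (horizontal distance between brush_center and mat below 0.09 m and z of brush_center in the frame of mat above 0.037 m and contact force between the fingers and brush below 0.1 N).
It also fails if it takes over 58 s, if anything falls off the work surface, if the arm or the gripper's body presses on something with over 40 N, if the wrist force passes 120 N, or if a joint passes its speed limit or range.

## Working session

There is one attempt and no reset: what is moved stays moved. The work goes in short steps, Python scripts to look and compute and a tool call to move; the robot and the scene stay as the last step left them, time stands still between calls to the robot, and variables do not carry over. Pictures are saved under pics/ and viewed, at most 10 in all, crops included, and the job is handed in when it is done.

Besides the shell and the picture viewer there is one more tool, called after ">>>" in YAML: its name, and indented under it one key for each argument. carry_out: Moves the arm, as the interface text tells. Its arguments: {"type":"object","properties":{"motion":{"type":"array"}},"required":["motion"]}

```bash
ls; mkdir -p pics
python3 - <<'E'
from bench import *
import cv2
for n in("scene","top"):
    d=get_image(n); cv2.imwrite(f"pics/{n}0.png",d["color"]); print(n,d["mtx"],d["position"],d["orientation"])
s=read_state();print(s)
E
```

```text
pics
scene [[612.44046545   0.         315.79327504]
 [  0.         612.44046545 237.38721134]
 [  0.           0.           1.        ]] [1441.1423526  -245.63798645 1069.53380648] [ 0.75014617  0.54312226 -0.22482395 -0.30290777]
top [[513.37964132   0.         324.84892298]
 [  0.         513.37964132 241.55348325]
 [  0.           0.           1.        ]] [ 344.89630848    9.58245801 1233.24833749] [ 0.70872269 -0.70076741  0.04870987 -0.06530338]
{'clock': 0.1, 'joints': array([-1.04141113e+00,  3.85482465e-01,  6.75465396e-03, -4.17503709e-04,
       -1.19399152e+00, -2.58589110e-01]), 'joint_vel': array([ 5.65232394e-04, -1.37644218e-03,  3.09577328e-03,  2.71738906e-03,
        7.60488001e-04, -1.33878665e-05]), 'joint_efforts': array([-1.02170456e-03, -3.93320382e+01,  1.88927865e+01,  4.19800133e+00,
       -2.63350994e-03,  7.76511740e-06]), 'position': array([ 167.06185954, -601.74697464,  244.32877625]), 'ee_rot': array([-1.34908363e-01,  9.90857594e-01,  9.62319978e-04, -1.89926947e-04]), 'contact_force': array([-0.3635465 ,  0.05470732,  0.15111577]), 'wrist_torque': array([ 0.00788971,  0.00925518, -0.02626022]), 'grasp_force': 0.0, 'gripper_width': 85.52089591276463}
```

View pics/top0.png

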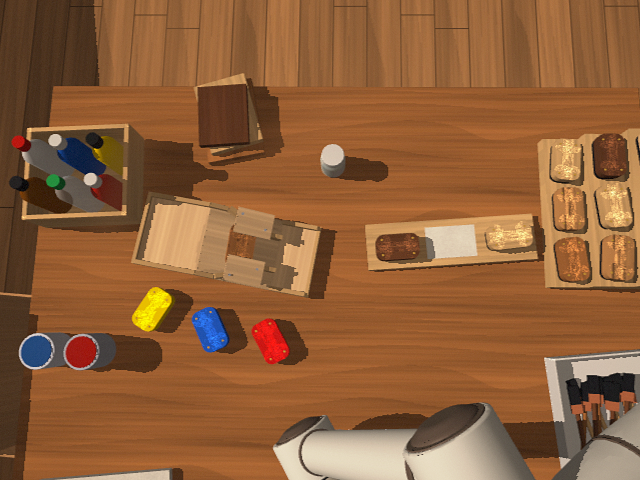

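View pics/scene0.png

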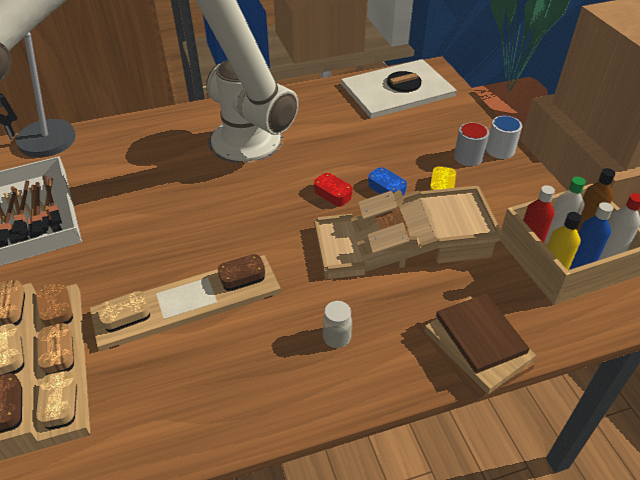

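The top view shows the chute at about (230,245) with its landing to the left. The wood-brown brush is under the strips at (241,245). The bare mat is at (450,241), between the dark brush (398,247) and the light one (510,235), and the jar is at (333,160). The brush-shaped look-alikes are yellow (153,309), blue (210,330) and red (271,341), plus the ones on the tray at right. The one meant is at (241,245), since only it sits in the chute under the strips. I'll confirm it in an enlarged crop.

```bash
cat > h.py <<'E'
from bench import *
import cv2, numpy as np
from scipy.spatial.transform import Rotation as R
def pix2(d,uv,z):
    r=R.from_quat(d["orientation"]).as_matrix()
    uv=np.atleast_2d(np.array(uv,float))
    v=np.c_[uv,np.ones(len(uv))]@np.linalg.inv(d["mtx"]).T@r.T
    p=np.array(d["position"]); return p+v*((z-p[2])/v[:,2])[:,None]
def proj(d,P):
    r=R.from_quat(d["orientation"]).as_matrix()
    c=(np.atleast_2d(P)-d["position"])@r@d["mtx"].T
    return c[:,:2]/c[:,2:]
E
python3 - <<'E'
from h import *
d=get_image("top"); im=d["color"]
a=cv2.resize(im[185:305,125:330],None,fx=3.9,fy=3.9,interpolation=cv2.INTER_CUBIC)
cv2.imwrite("pics/crop1.png",a)
b=cv2.resize(im[205:280,358:543],None,fx=4,fy=4,interpolation=cv2.INTER_CUBIC)
cv2.imwrite("pics/crop2.png",b)
print(pix2(d,[[325,241],[450,241]],19),pix2(d,[[241,245]],60))
E
```

```text
[[ 543.83707407   39.13531881   19.        ]
 [ 546.64490475 -258.95196184   19.        ]] [[525.86972516 233.1189253   60.        ]]
```

View pics/crop1.png

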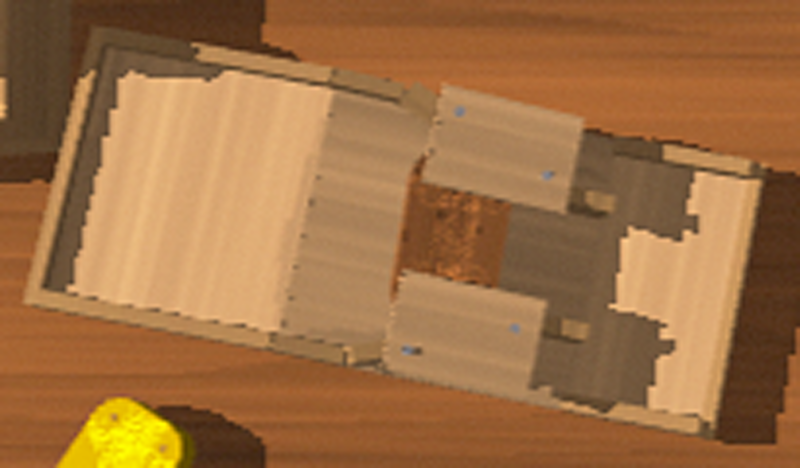

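View pics/crop2.png

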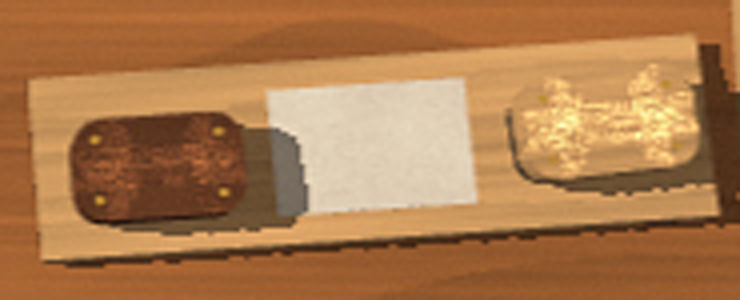

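The first crop shows the brown brush across the chute, under the strips and visible in the slot at about (455,235) in crop pixels. Strip corners and the crest line are clear. The second crop shows the mat corners at about (268,90), (464,79) and (477,203), with the bottom-left one in shadow. So the target is confirmed.

Run:
```python
from h import *
from scipy.optimize import least_squares
d=get_image("top")
o=np.array([125,185]);s=3.9
C=np.array([[424,183],[398,272],[568,212],[547,298]]) 
M=np.array([[5.1,-26,98.2],[5.1,26,98.2],[-75.9,-26,71.9],[-75.9,26,71.9]])
C=np.r_[C,[[333,90],[283,330]]]; M=np.r_[M,[[75,-73,73.6],[75,73,73.6]]]
uv=(C+.5)/s-.5+o
def T(p,M):
    c,q=np.cos(p[2]),np.sin(p[2]); 
    return np.c_[p[0]+c*M[:,0]-q*M[:,1],p[1]+q*M[:,0]+c*M[:,1],M[:,2]]
f=lambda p:(proj(d,T(p,M))-uv).ravel()
r=least_squares(f,[530,250,1.4]);p=r.x
print("chute",p,r.fun.reshape(-1,2).round(1))
# brush top centre
b=pix2(d,[(np.array([455,238])+.5)/s-.5+o],75)[0]
c,q=np.cos(p[2]),np.sin(p[2])
print("brush top in chute",np.array([[c,q],[-q,c]])@(b[:2]-p[:2]))
for n,x,y,z in(("landing",135,0,73.6),("slot",-70,0,26.5)):print(n,T(p,np.array([[x,y,z]])))
m=pix2(d,(np.array([[268,90],[464,79],[477,203]])+.5)/4-.5+[358,205],19)
print(m,(m[0]+m[2])/2,np.linalg.norm(m[1]-m[0]),np.linalg.norm(m[2]-m[1]))
e=m[1]-m[0];print("rowyaw",np.arctan2(e[1],e[0]))
w=pix2(d,[[398,247],[510,235]],52);print(w,(w[0]+w[1])/2,np.arctan2(*(w[1]-w[0])[[1,0]]))
print("jar",pix2(d,[[333,160]],90))
print(R.from_quat(read_state()["ee_rot"]).as_matrix().round(3))
```

```text
chute [525.20161025 244.48810094   1.40049448] [[-0.3 -0.5]
 [ 1.5 -0.9]
 [-0.6  0.3]
 [ 0.2  0.3]
 [ 0.1  0.4]
 [-0.9  0.4]]
brush top in chute [-15.28376255   0.57333713]
landing [[548.08138776 377.53514443  73.6       ]]
slot [[513.33802192 175.50074506  26.5       ]]
[[ 579.79311511 -199.31431173   19.        ]
 [ 587.52343982 -316.26109008   19.        ]
 [ 512.69856728 -321.42977313   19.        ]] [ 546.2458412  -260.37204243   19.        ] 117.20199182062643 75.00317883448703
rowyaw -1.5047911289097755
[[ 525.91924118 -131.27185203   52.        ]
 [ 556.56074011 -390.33992336   52.        ]] [ 541.23999065 -260.8058877    52.        ] -1.4530674107221404
jar [[722.467496    21.35837668  90.        ]]
[[-0.964 -0.267 -0.   ]
 [-0.267  0.964  0.001]
 [ 0.     0.001 -1.   ]]
```

```bash
cat >> h.py <<'E'
P=[525.2,244.5,1.4005]
def chute(x,y,z):
    c,q=np.cos(P[2]),np.sin(P[2]); return np.array([P[0]+c*x-q*y,P[1]+q*x+c*y,z])
def onslope(s,h,y=0):  # along slope from foot, height square to it
    a=np.radians(18); return chute(-90+s*np.cos(a)-h*np.sin(a),y,20+s*np.sin(a)+h*np.cos(a))
def rot(yaw_y,tilt=0): # tool y heading (deg), tips tilted towards -tool x (deg)
    t=np.radians(yaw_y); y=np.array([np.cos(t),np.sin(t),0]); z=np.array([0,0,-1.])
    M=np.c_[np.cross(y,z),y,z]; return R.from_matrix(M)*R.from_euler('y',-tilt,degrees=True)
def go(*targets):
    s=read_state(); r=R.from_quat(s["ee_rot"])
    for p,q in targets: print((r.inv()*q).as_rotvec().round(3),r.inv().apply(p-s["position"]).round(1))
    print("t",round(s["clock"],2),s["position"].round(1),s["contact_force"].round(1),round(s["gripper_width"],1))
E
python3 - <<'E'
from h import *
q=rot(170.2,18); print(q.as_matrix().round(2), onslope(21,22))
go((np.array([450,-250,250]),rot(135)),(onslope(21,170),q))
E
```

```text
[[-0.16 -0.99  0.05]
 [-0.94  0.17  0.3 ]
 [-0.31  0.   -0.95]] [512.17992829 168.78513523  47.41260024]
[ 0.001  0.    -0.515] [-366.7  263.5   -5. ]
[-0.176 -0.279 -1.12 ] [-519.1  608.9   57.2]
t 0.2 [ 167.1 -601.9  244.7] [-0.2 -0.2 -0.6] 85.1
```

>>> carry_out:
  motion:
    - [0,0,-0.5,-365,265,-5,-0.76]
    - [0,0,-0.5,-365,265,-5,-0.76]
    - [0,0,-0.5,-365,265,-5,-0.76]
    - [0,0,-0.5,-365,265,-5,-0.76]
    - [0,0,-0.5,-365,265,-5,-0.76]

```text
clock: 0.82
position: [362.6, -355.9, 248.9]
ee_rot: [-0.376, 0.927, -0.0, 0.0]
contact_force: [0.7, -0.9, 0.9]
gripper_width: 10.2
grasp_force: 0.0
```

Run:
```python
from h import *
go((onslope(21,170),rot(170.2,18)))
```

```text
[-0.099 -0.304 -0.624] [-435.8  245.3   60.7]
t 0.82 [ 362.6 -355.9  248.9] [ 0.7 -0.9  0.9] 10.2
```

>>> carry_out:
  motion:
    - [-0.1,-0.3,-0.62,-435,245,60,-0.76]
    - [-0.1,-0.3,-0.62,-435,245,60,-0.76]
    - [-0.1,-0.3,-0.62,-435,245,60,-0.76]
    - [-0.1,-0.3,-0.62,-435,245,60,-0.76]
    - [-0.1,-0.3,-0.62,-435,245,60,-0.76]

```text
clock: 1.45
position: [450.4, -58.9, 211.3]
ee_rot: [-0.634, 0.757, 0.101, 0.118]
contact_force: [1.4, 0.1, -0.0]
gripper_width: 9.7
grasp_force: 0.0
```

Run:
```python
from h import *
go((onslope(21,170),rot(170.2,18)))
```

```text
[ 0.001 -0.002 -0.005] [-173.1  -21.3   80. ]
t 1.45 [450.4 -58.9 211.3] [ 1.4  0.1 -0. ] 9.7
```

>>> carry_out:
  motion:
    - [0,0,0,-173,-21,80,-0.76]
    - [0,0,0,-173,-21,80,-0.76]
    - [0,0,0,-173,-21,80,-0.76]
    - [0,0,0,-173,-21,80,-0.76]
    - [0,0,0,-173,-21,80,-0.76]

```text
clock: 2.08
position: [502.7, 122.7, 187.9]
ee_rot: [-0.635, 0.757, 0.101, 0.117]
contact_force: [0.5, 0.2, -0.1]
gripper_width: 10.1
grasp_force: 0.0
```

Run:
```python
from h import *
go((onslope(21,90),rot(170.2,18)),(onslope(21,22),rot(170.2,18)))
d=get_image("top"); cv2.imwrite("pics/top1.png",cv2.resize(d["color"][170:310,120:330],None,fx=3.8,fy=3.8))
d=get_image("scene"); cv2.imwrite("pics/scene1.png",cv2.resize(d["color"][130:300,280:520],None,fx=3.3,fy=3.3))
```

```text
[ 0.003 -0.004 -0.003] [-1.6 -1.7 80.1]
[ 0.003 -0.004 -0.003] [ -1.8  -1.9 148.1]
t 2.08 [502.7 122.7 187.9] [ 0.5  0.2 -0.1] 10.1
```

View pics/scene1.png

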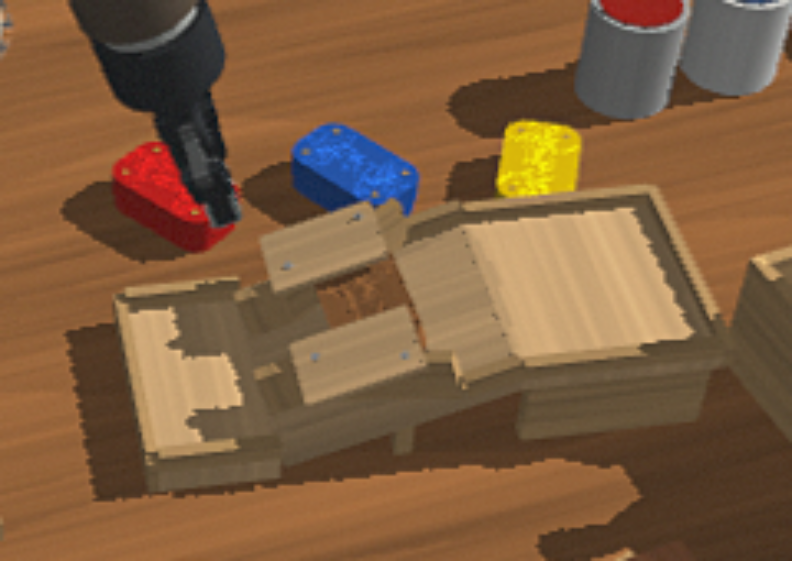

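The enlarged scene view shows the closed fingers at (225,215) above the tray, lined up with the open slot at (360,290). The path down is clear, so I'll descend behind the brush.

>>> carry_out:
  motion:
    - [0,0,0,-2,-2,50,-0.76]
    - [0,0,0,-2,-2,95,-0.76]
    - [0,0,0,-2,-2,125,-0.76]
    - [0,0,0,-2,-2,148,-0.76]
    - [0,0,0,-2,-2,148,-0.76]

```text
clock: 2.8
position: [512.2, 167.3, 46.7]
ee_rot: [-0.634, 0.758, 0.101, 0.116]
contact_force: [0.4, -0.4, 0.5]
gripper_width: 9.8
grasp_force: 0.0
```

Run:
```python
from h import *
go((onslope(46,20),rot(170.2,18)))
```

```text
[ 0.004 -0.005 -0.007] [-26.6   0.4   1.6]
t 2.8 [512.2 167.3  46.7] [ 0.4 -0.4  0.5] 9.8
```

>>> carry_out:
  motion:
    - [0,0,0,-10,0,1,-0.76]
    - [0,0,0,-18,0,1,-0.76]
    - [0,0,0,-25,0,1,-0.76]
    - [0,0,0,-32,0,1,-0.76]
    - [0,0,0,-39,0,1,-0.76]

```text
clock: 3.42
position: [519.3, 206.0, 59.2]
ee_rot: [-0.635, 0.757, 0.101, 0.118]
contact_force: [-0.0, -1.2, -0.8]
gripper_width: 10.1
grasp_force: 0.5
```

Run:
```python
from h import *
go((onslope(100,21),rot(170.2,18)))
```

```text
[ 0.002 -0.003 -0.004] [-39.3   0.8   0.4]
t 3.42 [519.3 206.   59.2] [-0.  -1.2 -0.8] 10.1
```

>>> carry_out:
  motion:
    - [0,0,0,-8,0,0,-0.76]
    - [0,0,0,-16,0,0,-0.76]
    - [0,0,0,-24,0,0,-0.76]
    - [0,0,0,-32,1,0,-0.76]
    - [0,0,0,-40,1,0,-0.76]

```text
clock: 4.05
position: [525.0, 243.8, 71.3]
ee_rot: [-0.635, 0.757, 0.101, 0.118]
contact_force: [-0.3, -1.8, 0.3]
gripper_width: 10.6
grasp_force: 0.5
```

Run:
```python
from h import *
go((onslope(140,21),rot(170.2,18)))
d=get_image("top"); cv2.imwrite("pics/top2.png",cv2.resize(d["color"][170:310,120:330],None,fx=3.8,fy=3.8))
```

```text
[ 0.002 -0.003 -0.004] [-39.2   0.1   0.1]
t 4.05 [525.  243.8  71.3] [-0.3 -1.8  0.3] 10.6
```

View pics/top2.png

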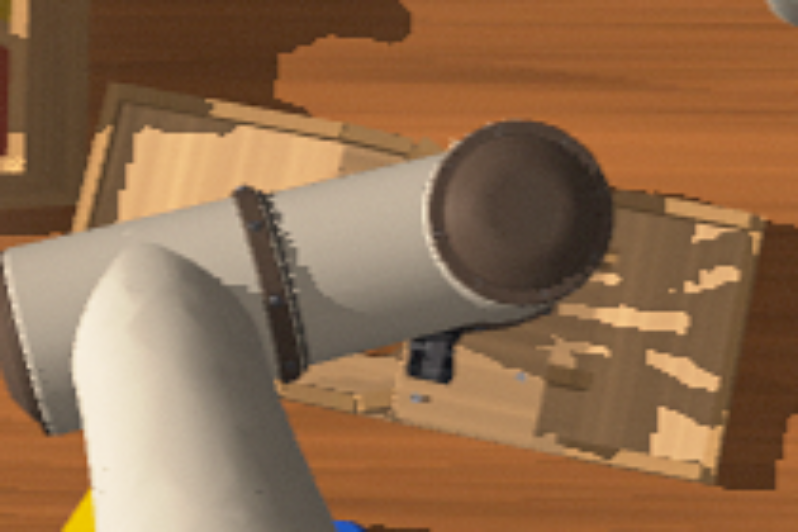

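The arm hides the brush in this top view. The steady 1.8 N push says the brush is still ahead of the fingers, so I'll keep going.

>>> carry_out:
  motion:
    - [0,0,0,-8,0,0,-0.76]
    - [0,0,0,-16,0,0,-0.76]
    - [0,0,0,-24,0,0,-0.76]
    - [0,0,0,-32,0,0,-0.76]
    - [0,0,0,-39,0,0,-0.76]

```text
clock: 4.72
position: [531.6, 280.4, 83.3]
ee_rot: [-0.635, 0.757, 0.101, 0.118]
contact_force: [0.2, -0.4, 0.8]
gripper_width: 10.4
grasp_force: 0.6
```

Run:
```python
from h import *
go((onslope(150,21),rot(170.2,18)),(chute(65,0,97),rot(170.2,9)),(chute(80,0,97),rot(170.2,0)),(chute(91,0,97),rot(170.2,0)))
d=get_image("scene"); cv2.imwrite("pics/scene2.png",cv2.resize(d["color"][130:300,280:520],None,fx=3.3,fy=3.3))
```

```text
[ 0.002 -0.003 -0.004] [-10.2   0.3   0.1]
[ 0.002  0.154 -0.004] [-31.4   0.4  -4.3]
[ 0.002  0.311 -0.004] [-45.6   0.4   0.3]
[ 0.002  0.311 -0.004] [-56.1   0.5   3.6]
t 4.72 [531.6 280.4  83.3] [ 0.2 -0.4  0.8] 10.4
```

View pics/scene2.png

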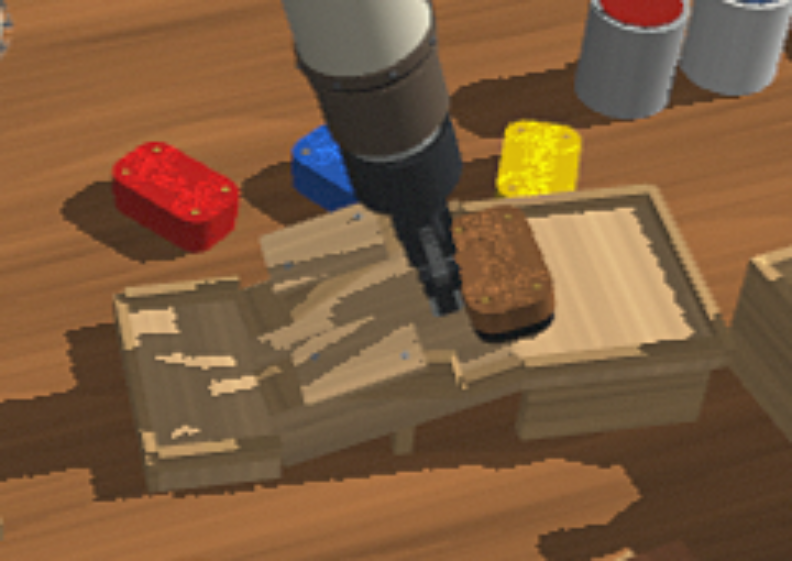

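The brush is at (500,270) in the crop, going over the crest nearly square, with the fingers right behind it at (445,300). Next I'll push it level onto the landing while bringing the tool upright.

>>> carry_out:
  motion:
    - [0,0,0,-7,0,0,-0.76]
    - [0,0.05,0,-15,0,-1,-0.76]
    - [0,0.1,0,-23,0,-3,-0.76]
    - [0,0.15,0,-31,0,-4,-0.76]
    - [0,0.22,0,-38,0,-2,-0.76]

```text
clock: 5.4
position: [537.9, 315.3, 97.2]
ee_rot: [-0.642, 0.765, 0.03, 0.034]
contact_force: [-0.1, -0.4, 0.1]
gripper_width: 10.7
grasp_force: 0.2
```

Run:
```python
from h import *
go((chute(80,0,97),rot(170.2,0)),(chute(91,0,97),rot(170.2,0)))
```

```text
[ 0.002  0.09  -0.004] [-8.   0.6  1. ]
[ 0.002  0.09  -0.004] [-19.    0.6   1.9]
t 5.4 [537.9 315.3  97.2] [-0.1 -0.4  0.1] 10.7
```

Next: push to x ≈ 91, back off slightly and rise straight up.

>>> carry_out:
  motion:
    - [0,0.05,0,-6,0,1,-0.76]
    - [0,0.09,0,-13,0,1,-0.76]
    - [0,0.09,0,-19,0,2,-0.76]
    - [0,0.09,0,-19,0,2,-0.76]
    - [0,0.09,0,-10,0,2,-0.76]

```text
clock: 6.02
position: [539.5, 324.7, 95.6]
ee_rot: [-0.643, 0.766, 0.002, -0.0]
contact_force: [-0.2, -1.3, -1.1]
gripper_width: 10.4
grasp_force: 0.0
```

Run:
```python
from h import *
go((chute(60,0,210),rot(170.2,0)),(chute(-60,60,240),rot(215.2,0)))
d=get_image("scene"); cv2.imwrite("pics/scene3.png",cv2.resize(d["color"][130:300,280:520],None,fx=3.3,fy=3.3))
```

```text
[ 0.003  0.002 -0.003] [  21.3    0.7 -114.4]
[ 0.002  0.003 -0.789] [ 141.5   60.3 -144.5]
t 6.03 [539.5 324.7  95.6] [-0.2 -1.3 -1.1] 10.4
```

>>> carry_out:
  motion:
    - [0,0,0,15,0,0,-0.76]
    - [0,0,0,20,0,-55,-0.76]
    - [0,0,-0.2,70,0,-115,0]
    - [0,0,-0.4,130,30,-145,1]
    - [0,0,-0.6,190,30,-145,1]

```text
clock: 6.7
position: [481.8, 158.8, 240.2]
ee_rot: [0.832, -0.554, -0.001, -0.002]
contact_force: [1.9, 0.1, 0.1]
gripper_width: 64.4
grasp_force: 0.0
```

Run:
```python
from h import *
go((chute(-60,60,240),rot(260,0)))
for n in("top","scene"):
    d=get_image(n); im=d["color"]; c=im[170:310,120:330] if n=="top" else im[130:300,280:520]
    cv2.imwrite(f"pics/{n}4.png",cv2.resize(c,None,fx=3,fy=3))
a=cv2.imread("pics/top4.png")
cv2.imwrite("pics/x4.png",a)
```

```text
[-0.004  0.002 -1.001] [-43.9   9.7   0.3]
t 6.7 [481.8 158.8 240.2] [1.9 0.1 0.1] 64.4
```

View pics/x4.png

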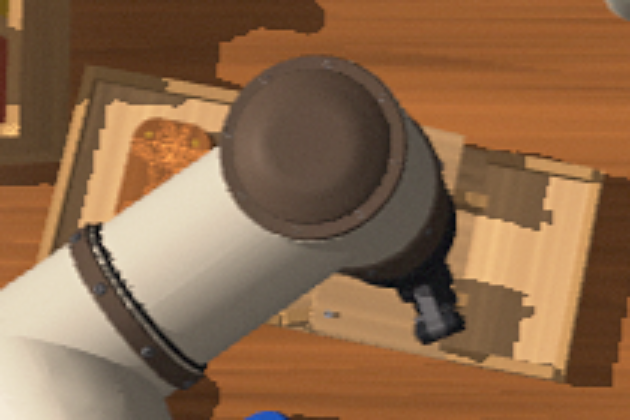

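The wooden brush is on the landing at about (175,160) in the crop, partly hidden by the arm. I'll swing the arm aside to measure it from above.

>>> carry_out:
  motion:
    - [0,0,-0.2,30,55,0,1]
    - [0,0,-0.4,60,110,0,1]
    - [0,0,-0.6,90,160,0,1]
    - [0,0,-0.8,110,200,0,1]
    - [0,0,-0.8,110,200,0,1]

```text
clock: 7.42
position: [336.0, -19.5, 237.7]
ee_rot: [0.982, -0.191, -0.001, -0.001]
contact_force: [0.1, 0.3, 0.4]
gripper_width: 85.5
grasp_force: 0.0
```

Run:
```python
from h import *
go((chute(130,0,200),rot(260.2)))
d=get_image("top"); im=d["color"]
cv2.imwrite("pics/top5.png",cv2.resize(im[180:280,120:270],None,fx=5,fy=5,interpolation=cv2.INTER_CUBIC))
```

```text
[-0.002  0.003 -0.213] [  49.1 -442.6   38.2]
t 7.42 [336.  -19.5 237.7] [0.1 0.3 0.4] 85.5
```

View pics/top5.png

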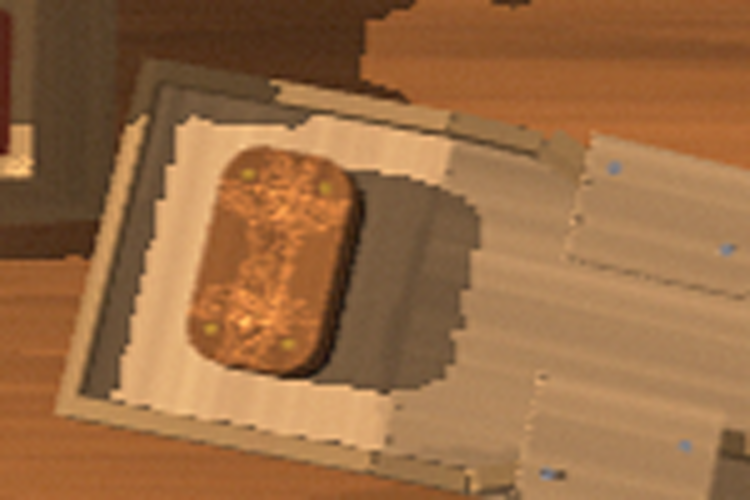

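The brush lies flat on the landing, seen from above. Its brass pins are at (248,174), (326,188), (211,328) and (288,344) in the crop.

Run:
```python
from h import *
d=get_image("top")
w=pix2(d,(np.array([[248,174],[326,188],[211,328],[288,344]])+.5)/5-.5+[120,180],107.6)
c=w.mean(0); e=(w[2]+w[3]-w[0]-w[1])/2
print(c,np.linalg.norm(e),np.degrees(np.arctan2(e[1],e[0])))
t=np.array([[np.cos(P[2]),np.sin(P[2])],[-np.sin(P[2]),np.cos(P[2])]])@(c[:2]-P[:2]);print("chute",t)
# other brushes' pin check: mat centre again
q=np.degrees(np.arctan2(e[1],e[0]))+90
for z in(200,100): go((np.array([c[0],c[1],z]),rot(q)))
```

```text
[548.3460324  377.92971371 107.6       ] 71.96500829427362 169.88215651211007
chute [135.42225813  -0.19829531]
[-0.002  0.002 -0.208] [  46.4 -446.    38.6]
t 7.53 [338.  -18.1 238. ] [-0.4 -0.8 -0.8] 85.2
[-0.002  0.002 -0.208] [  46.6 -445.8  138.6]
t 7.53 [338.  -18.1 238. ] [-0.4 -0.8 -0.8] 85.2
```

Checks out: pin spacing is 72 mm, and the brush is at chute (135, 0), square across it.

>>> carry_out:
  motion:
    - [0,0,-0.21,46,-446,20,1]
    - [0,0,-0.21,46,-446,20,1]
    - [0,0,-0.21,46,-446,20,1]
    - [0,0,-0.21,46,-446,20,1]
    - [0,0,-0.21,46,-446,20,1]

```text
clock: 8.15
position: [485.3, 261.1, 223.4]
ee_rot: [0.996, -0.087, -0.001, -0.0]
contact_force: [0.9, 1.0, 1.3]
gripper_width: 85.3
grasp_force: 0.0
```

Run:
```python
from h import *
go((np.array([548.3,377.9,160]),rot(259.9)))
```

```text
[-0.001  0.003  0.003] [  42.1 -125.8   63.3]
t 8.15 [485.3 261.1 223.4] [0.9 1.  1.3] 85.3
```

>>> carry_out:
  motion:
    - [0,0,0,42,-126,63,1]
    - [0,0,0,42,-126,63,1]
    - [0,0,0,42,-126,63,1]
    - [0,0,0,42,-126,63,1]
    - [0,0,0,42,-126,63,1]

```text
clock: 8.78
position: [547.2, 375.3, 161.8]
ee_rot: [0.996, -0.087, -0.001, -0.001]
contact_force: [-0.2, -1.2, -0.1]
gripper_width: 85.7
grasp_force: 0.0
```

Run:
```python
from h import *
go((np.array([548.3,377.9,89]),rot(259.9)))
```

```text
[-0.001  0.002  0.003] [ 0.8 -2.7 72.8]
t 8.78 [547.2 375.3 161.8] [-0.2 -1.2 -0.1] 85.7
```

>>> carry_out:
  motion:
    - [0,0,0,1,-2.5,30,1]
    - [0,0,0,1,-2.5,55,1]
    - [0,0,0,1,-2.5,73,1]
    - [0,0,0,1,-2.5,73,1]
    - [0,0,0,1,-2.5,73,1]

```text
clock: 9.4
position: [549.2, 378.7, 89.6]
ee_rot: [0.996, -0.086, -0.0, -0.002]
contact_force: [-0.0, -0.2, 0.9]
gripper_width: 85.4
grasp_force: 0.0
```

>>> carry_out:
  motion:
    - [0,0,0,0,0,0,-0.2]
    - [0,0,0,0,0,0,-0.5]
    - [0,0,0,0,0,0,-1]
    - [0,0,0,0,0,0,-1]
    - [0,0,0,0,0,0,-1]

```text
clock: 10.02
position: [549.1, 378.9, 89.3]
ee_rot: [0.996, -0.086, -0.001, -0.001]
contact_force: [-1.5, 0.4, 5.4]
gripper_width: 59.3
grasp_force: 66.4
```

>>> carry_out:
  motion:
    - [0,0,0,0,0,-10,-1]
    - [0,0,0,0,0,-30,-1]
    - [0,0,0,0,0,-60,-1]
    - [0,0,0,0,0,-90,-1]
    - [0,0,0,0,0,-110,-1]

```text
clock: 10.65
position: [548.7, 378.1, 199.0]
ee_rot: [0.996, -0.086, -0.001, -0.001]
contact_force: [0.1, 0.8, -1.7]
gripper_width: 59.2
grasp_force: 65.7
```

Run:
```python
from h import *
go((np.array([480,0,190]),rot(220)),(np.array([546.2,-260.4,130]),rot(184)))
```

```text
[-0.     0.003  0.7  ] [ -2.6 384.3   8.4]
[1.000e-03 4.000e-03 1.328e+00] [107.6 629.5  67.7]
t 10.65 [548.7 378.1 199. ] [ 0.1  0.8 -1.7] 59.2
```

>>> carry_out:
  motion:
    - [0,0,0.7,-3,384,5,-1]
    - [0,0,0.7,-3,384,5,-1]
    - [0,0,0.7,-3,384,5,-1]
    - [0,0,0.7,-3,384,5,-1]
    - [0,0,0.7,-3,384,5,-1]

```text
clock: 11.28
position: [491.4, 68.8, 193.2]
ee_rot: [0.906, -0.423, -0.002, 0.0]
contact_force: [1.5, 0.3, -2.3]
gripper_width: 59.4
grasp_force: 65.7
```

Run:
```python
from h import *
go((np.array([546.2,-260.4,150]),rot(184)))
```

```text
[0.003 0.003 0.628] [287.7 169.4  42.5]
t 11.28 [491.4  68.8 193.2] [ 1.5  0.3 -2.3] 59.4
```

>>> carry_out:
  motion:
    - [0,0,0.63,288,169,20,-1]
    - [0,0,0.63,288,169,20,-1]
    - [0,0,0.63,288,169,20,-1]
    - [0,0,0.63,288,169,20,-1]
    - [0,0,0.63,288,169,20,-1]

```text
clock: 11.9
position: [544.3, -238.6, 173.7]
ee_rot: [0.731, -0.683, -0.002, 0.0]
contact_force: [1.1, -0.4, -2.2]
gripper_width: 58.8
grasp_force: 65.8
```

Run:
```python
from h import *
go((np.array([546.2,-260.4,100]),rot(184)))
```

```text
[ 0.003  0.003 -0.002] [22.1 -0.7 73.6]
t 11.9 [ 544.3 -238.6  173.7] [ 1.1 -0.4 -2.2] 58.8
```

>>> carry_out:
  motion:
    - [0,0,0,22,-1,30,-1]
    - [0,0,0,22,-1,60,-1]
    - [0,0,0,22,-1,73,-1]
    - [0,0,0,22,-1,73,-1]
    - [0,0,0,22,-1,73,-1]

```text
clock: 12.52
position: [548.0, -258.3, 102.6]
ee_rot: [0.731, -0.682, -0.0, -0.0]
contact_force: [0.7, 0.1, -1.3]
gripper_width: 59.0
grasp_force: 65.8
```

Run:
```python
from h import *
go((np.array([546.2,-260.4,37]),rot(184)))
```

```text
[ 0.     0.001 -0.001] [ 2.   1.9 65.6]
t 12.53 [ 548.  -258.3  102.6] [ 0.7  0.1 -1.3] 59.0
```

>>> carry_out:
  motion:
    - [0,0,0,2,2,25,-1]
    - [0,0,0,2,2,45,-1]
    - [0,0,0,2,2,58,-1]
    - [0,0,0,2,2,64,-1]
    - [0,0,0,2,2,66,-1]

```text
clock: 13.15
position: [545.5, -260.5, 35.6]
ee_rot: [0.731, -0.683, -0.001, 0.0]
contact_force: [-0.5, 0.1, -0.8]
gripper_width: 59.1
grasp_force: 65.8
```

>>> carry_out:
  motion:
    - [0,0,0,0,0,0.5,-1]
    - [0,0,0,0,0,1,-1]
    - [0,0,0,0,0,1.5,-1]
    - [0,0,0,0,0,1.5,-1]

```text
clock: 13.65
position: [545.0, -260.5, 33.8]
ee_rot: [0.731, -0.683, -0.001, 0.0]
contact_force: [0.4, 0.5, -1.8]
gripper_width: 59.0
grasp_force: 65.8
```

Run:
```python
from h import *
go((np.array([546.2,-260.4,34.7]),rot(184)))
```

```text
[ 0.002  0.002 -0.002] [-0.1 -1.2 -0.9]
t 13.65 [ 545.  -260.5   33.8] [ 0.4  0.5 -1.8] 59.0
```

>>> carry_out:
  motion:
    - [0,0,0,0,-1,0.7,-1]
    - [0,0,0,0,-1,1.4,-1]
    - [0,0,0,0,-1,2,-1]
    - [0,0,0,0,-1,2,-1]

```text
clock: 14.15
position: [546.5, -260.8, 33.7]
ee_rot: [0.731, -0.682, -0.001, 0.0]
contact_force: [-4.0, 1.2, 7.9]
gripper_width: 58.9
grasp_force: 67.2
```

In contact at about 8 N. I'll release, then rise.

>>> carry_out:
  motion:
    - [0,0,0,0,0,-1,0.6]
    - [0,0,0,0,0,-1,1]
    - [0,0,0,0,0,-1,1]
    - [0,0,0,0,0,-1,1]
    - [0,0,0,0,0,-1,1]

```text
clock: 14.78
position: [545.9, -260.4, 32.6]
ee_rot: [0.731, -0.683, -0.002, 0.0]
contact_force: [-0.2, -0.8, -0.4]
gripper_width: 85.3
grasp_force: 0.0
```

>>> carry_out:
  motion:
    - [0,0,0,0,0,-20,1]
    - [0,0,0,0,0,-60,1]
    - [0,0,0,0,0,-110,1]
    - [0,0,0,50,0,-170,1]
    - [0,0,0,110,0,-180,1]

```text
clock: 15.4
position: [555.0, -360.6, 214.2]
ee_rot: [0.732, -0.681, 0.002, -0.001]
contact_force: [0.8, -1.1, 0.3]
gripper_width: 85.3
grasp_force: 0.0
```

>>> carry_out:
  motion:
    - [0,0,0,60,0,0,1]
    - [0,0,0,120,40,0,1]
    - [0,0,0,160,90,0,1]
    - [0,0,0,200,100,0,1]
    - [0,0,0,200,100,0,1]

```text
clock: 16.02
position: [464.5, -569.5, 208.0]
ee_rot: [0.729, -0.685, -0.002, 0.0]
contact_force: [0.6, 0.8, 0.2]
gripper_width: 85.2
grasp_force: 0.0
```

Run:
```python
from h import *
go()
a=get_image("top")["color"][200:285,355:545]; b=get_image("scene")["color"][230:360,80:290]
a=cv2.resize(a,(760,340),interpolation=cv2.INTER_CUBIC); b=cv2.resize(b,(400,248))
c=np.zeros((600,760,3),np.uint8);c[:340]=a;c[345:593,:400]=b
cv2.imwrite("pics/final.png",c)
```

```text
t 16.02 [ 464.5 -569.5  208. ] [0.6 0.8 0.2] 85.2
```

View pics/final.png

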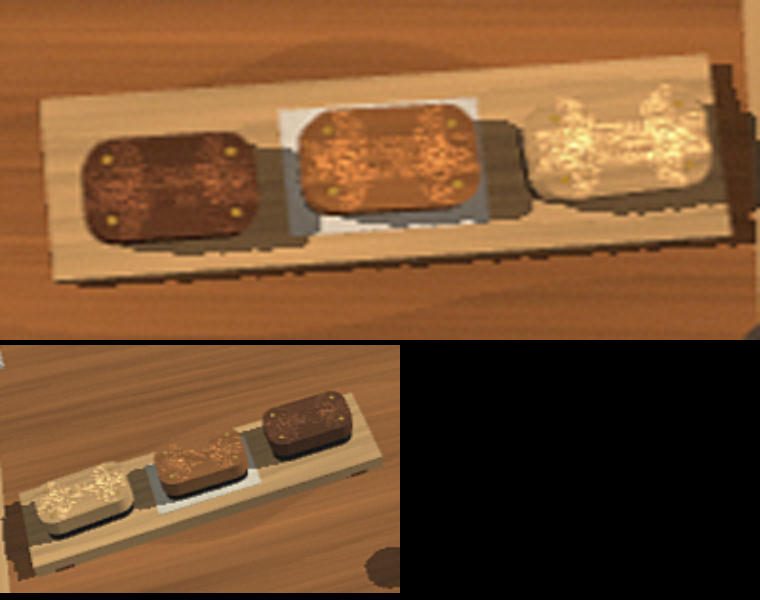

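The brush stands flat on the mat with its length along the row. Its pins in the crop are at (327,131), (452,123), (333,190) and (458,184). I'll check the centre numerically before handing in.

Run:
```python
from h import *
d=get_image("top")
w=pix2(d,(np.array([[327,131],[452,123],[333,190],[458,184]])+.5)/4-.5+[355,200],53)
m=pix2(d,(np.array([[280,109],[476,98],[489,221],[292,235]])+.5)/4-.5+[355,200],19)
e=w[1]+w[3]-w[0]-w[2];f=m[1]+m[2]-m[0]-m[3]
print(w.mean(0),m.mean(0),np.degrees(np.arctan2(e[1],e[0])-np.arctan2(f[1],f[0])))
if np.linalg.norm((w.mean(0)-m.mean(0))[:2])<8: print(job_done())
```

```text
[ 546.09146243 -257.88675966   53.        ] [ 546.69394054 -260.53033576   19.        ] -0.4373919926731635
the job is handed in; nothing more can be done
None
```

The brush is out of the chute and stands bristles down on the mat, measured about 3 mm off centre and within 1° of the row; I handed the job in at about 16 s, and no verdict came back.

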